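# Rock the angle gauge on the uneven spring stud to its red mark and hold it

### The job

Pick up the angle gauge by its orange tab and set the middle of its foot, with the gauge upright, on the uneven brass top of the spring stud on the steel board-holder block. Keeping the spring pressed roughly halfway and the dial in a vertical plane, rock the gauge sideways on the stud until its swinging pointer settles on the red mark, and finish while holding it there, still gripped and still, so that the microscope can be set to the same angle. Leave everything else on the bench where it is.

Things in the scene. Friction and masses are not known exactly. Their poses are not given: they have to be found in the camera images.
- gauge: Angle gauge on the mat, 0.24 kg, 172 mm high: flat aluminium foot 40 (x) x 100 (y) x 12 mm, round two-sided white dial (106 mm diameter, axis along x, centre 70 mm up), on top an orange grip tab 18 (x) x 24 (y) mm, 122 to 172 mm up. Origin: centre of the foot's underside; z up, y along the foot. Starts with yaw within 0.45 rad of 0: the dial's two equal faces look to +x and -x.
- gauge_foot (a point): Centre of the gauge foot's flat underside (the gauge's origin).
- pointer (a joint): Angle (rad) of the black pointer relative to the gauge, about the gauge's +x. It hangs by its weight from the dial's centre and swings about a second when disturbed. 0 = towards the middle of the foot. Rolling the gauge by t about its own +x (for t > 0 the foot's +y end rises) makes it settle at -t. Readable while the gauge is held.
- mark (a joint): Angle (rad) of the red mark on the dial's lower rim, same sense as the pointer: 0 = towards the middle of the foot; 0.18 to 0.36, always to the gauge's +y side. It differs each time and stays put. The pointer settles on it when the gauge is rolled about its own +x by minus this value: the foot's +y end goes down.
- pointer_tip (a point): Tip of the pointer, 44 mm from the dial's centre.
- mark_tip (a point): Point of the red mark (6 mm wide) that the pointer's tip must meet, 44 mm from the dial's centre.
- stud_block: Fixed board-holder block on the mat: dark steel base 100 x 100 x 20 mm with a grey round collar 48 mm in diameter up to 50 mm, and the spring stud standing out of its centre. Origin: centre of the base's underside; z up.
- stud_top (a point): Centre of the stud's uneven brass top (cap 38 mm in diameter), at the height of its high ridge: 80 mm above the block's underside when not pressed; moves down with the stud. Two rounded ridges run along the block's x: the high one 7 mm to the block's +y side, the other 3 mm lower and 9 mm to the -y side.
- stud (a joint): How far (m) the stud is pressed straight down: 0 = up, 0.016 = bottomed. Spring: about 1.5 N to start, 350 N/m (about 4.5 N at 8 mm).
- mat: Fixed blue mat, 440 x 840 x 3 mm, on which all the small things stand; origin under its centre, top 3 mm above the work surface.
- phone: Bystander: opened phone lying flat, 72 x 150 x 9 mm, origin under its centre, long side along its y.
- tape: Bystander: yellow tape ring lying flat, 96 mm outside diameter, 24 mm high, origin under its centre.
- solder: Bystander: green solder spool, 54 mm diameter, 28 mm high, origin under its centre.
- flux_bottle: Bystander: white bottle with a blue cap, 48 mm diameter, 110 mm high, origin under its centre.
- driver: Bystander: blue-handled screwdriver lying along its own x, 150 mm long, about 25 mm high.
- parts_tray: Bystander: clear open tray, 70 x 100 x 22 mm, origin under its centre.
- board: Bystander: bare green circuit board, 45 x 85 x 6 mm, origin under its centre.

How it is judged:
By the outcome, as a careful person would: the job done as asked, in the order asked, and still so for the second after the job is handed in, while the arm keeps its last pose, push and grip.
It also fails if it takes over 38 s, if anything falls off the work surface, if the arm or the gripper's body presses on something with over 40 N, if the wrist force passes 120 N, or if a joint passes its speed limit or range.

### The arm

A 6-joint arm with a two-finger parallel gripper is mounted at the origin on the work surface. World frame = base frame: x ahead of the robot, y to its left, z up, the work surface at z = 0. Lengths are in m, angles in rad, forces in N, time in s.
With the tool pointing down it reaches from about 0.35 to 0.85 m from the base axis. Payload 8.1 kg.
Tool frame: the origin (TCP) lies between the finger pads; the fingertips stand 11 mm ahead of it and the grasp point (between the pads) lies 8 mm behind it; y points along the fingers, x is the direction in which the jaws open and shut, and the axes are right-handed (so a half turn about y gives the same grasp; the last joint's range is limited). The gripper opens to 93 mm and grips with 3 to 60 N. Pads are 15 mm wide; open, the fingers measure 128 mm over their backs; the gripper's body (75 mm by 188 mm) begins 65 mm behind the grasp point.
Start: joints at [1.113, 0.13, 1.488, -0, 1.523, -0.085], TCP at [0.219, 0.559, 0.23] pointing down, gripper open.
Joint ranges: [-2.96, 2.96], [-0.89, 2.26], [0.02, 2.5], [-1.34, 4.48], [0, 2.73], [-2.66, 2.66]. Speed limits (rad/s): [2.39, 2.39, 2.79, 3.14, 3.14, 3.14].

### API

Orientations are given as a rotation vector (axis times angle).
In Python, from plant import readout, optics, robot gives the robot as it stands.
- The arm moves only by the shell command python3 -m creep 'ROWS' [FORCE]. ROWS is JSON, a list that holds one entry, the list of rows, each a list of 7 numbers: the closure, from 0 (fully open) to 1 (shut), then the shift along the tool's x, y, z in cm, then the turn, a rotation vector about the tool's x, y, z in degrees. In form: [[[grip, x, y, z, wx, wy, wz], ...]]. A call has exactly 8 rows; each row shifts and turns the pose as measured when the row begins, along the tool's axes as they then stand; what a row does not reach is not made up. A row lasts 1/10 s, in which the tool goes at most 50 mm and 8.59 degrees, less where a joint would pass 70% of its speed; a pose out of reach is approached as far as the arm can. A call is refused whole if a number of a shift passes 5 or a number of a turn 8.59, either way. A call with a gripper value outside its range is refused whole. The fingers move at their own pace and stop on an object; FORCE is the grip in N (left out, the last holds). Time passes only in rows, so rows that do not move let the fingers close, or fill a call up. It gives the time, the measured TCP pose, the force and the opening at its end, in the units of the state.
- readout.read_state(): the state, without advancing time (a new reading comes with each control period).
- optics.read_camera(name): name is "side" or "top"; returns a dict with "frame" (400x640x3 uint8, red, green, blue), "depth" (400x640 float32, m along the optical axis (not along the pixel's ray), 0 where there is no reading), "intrinsics" (3x3 intrinsics, pixels), "R" (3x3) and "t" (3): a world point X has camera coordinates R X + t. Camera axes: x right, y down, z forward; pixel columns grow to the right and rows downward; lengths in m; the calibration is good to about 2 mm. A picture is of the moment at which its call begins.
- robot.close_job(): hands the job in, once; it reports no verdict.
The state is a dict: "t": time; "q": joint angles; "dq": joint speeds; "joint_torque": joint torques, N m; "tool_pos": TCP position; "orientation": TCP orientation; "force": force on the tool from outside, world axes, zero at the start; "wrist_torque": the same for the moment, N m; "opening": finger opening in m.
Only numpy, scipy, OpenCV 4.12 (cv2) and the standard library are available. Lean on these libraries where they do the work, as an engineer would, in place of code of your own. Each camera call takes 0.05 s, during which the arm holds its last target. There are 200 camera calls.

## Working session

There is one attempt and no reset: what is moved stays moved. The work goes in short steps, Python scripts to look and compute and a shell command to move; the robot and the scene stay as the last step left them, time stands still between calls to the robot, and variables do not carry over. Pictures are saved under pics/ and viewed, about 8 in all and at most 12, crops included, and the job is handed in when it is done.

```bash
mkdir -p pics; cat > h.py <<'E'
import numpy as np, cv2
from plant import readout, optics, robot
from scipy.spatial.transform import Rotation as Ro
def snap(name,fn,crop=None,s=1):
    c=optics.read_camera(name); np.savez('pics/'+fn+'.npz',**c)
    im=c['frame'][:,:,::-1]
    if crop: a,b,d,e=crop; im=im[b:e,a:d]
    cv2.imwrite('pics/'+fn+'.png',cv2.resize(im,None,fx=s,fy=s,interpolation=cv2.INTER_CUBIC)); return c
def world(c,u,v,z=None):
    d=c['depth'][int(v),int(u)]
    r=np.linalg.inv(c['intrinsics'])@[u,v,1]
    if z is None: return c['R'].T@(r*d-c['t'])
    o=-c['R'].T@c['t']; w=c['R'].T@r
    return o+w*(z-o[2])/w[2]
def proj(c,X):
    p=c['intrinsics']@(c['R']@np.asarray(X)+c['t']); return p[:2]/p[2]
E
python3 - <<'E'
from h import *
s=readout.read_state()
for k in s: print(k,np.round(s[k],3))
print(Ro.from_rotvec(s['orientation']).as_matrix().round(3))
for n in('top','side'):
    c=snap(n,n+'0'); print(n,c['R'].round(3),c['t'].round(3),c['intrinsics'].round(1), (-c['R'].T@c['t']).round(3))
E
```

```text
t 0.0
q [ 1.113  0.131  1.489 -0.     1.523 -0.085]
dq [-0.     0.002  0.002 -0.001 -0.    -0.   ]
joint_torque [-3.0000e-03 -5.5984e+01 -4.9176e+01  7.6000e-02  3.5000e-02 -0.0000e+00]
tool_pos [0.218 0.558 0.229]
orientation [-1.364 -0.929  0.932]
force [-1.288 -0.091  0.207]
wrist_torque [ 0.034 -0.071  0.062]
opening 0.093
[[ 0.364 -0.001 -0.931]
 [ 0.931 -0.002  0.364]
 [-0.002 -1.     0.   ]]
top [[ 0.028 -0.999 -0.023]
 [-0.998 -0.026 -0.062]
 [ 0.062  0.024 -0.998]] [-0.003  0.547  1.207] [[414.1   0.  320.3]
 [  0.  414.1 195.4]
 [  0.    0.    1. ]] [ 0.472 -0.019  1.238]
side [[-0.999 -0.044  0.002]
 [-0.03   0.639 -0.769]
 [ 0.033 -0.768 -0.64 ]] [0.549 0.079 1.106] [[456.5   0.  324.4]
 [  0.  456.5 203. ]
 [  0.    0.    1. ]] [0.514 0.823 0.767]
```

View pics/top0.png

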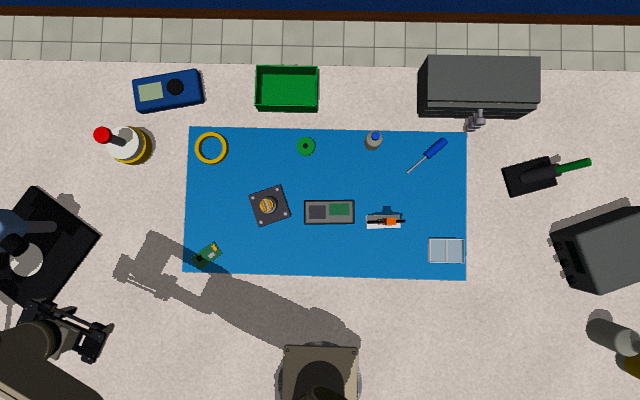

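View pics/side0.png

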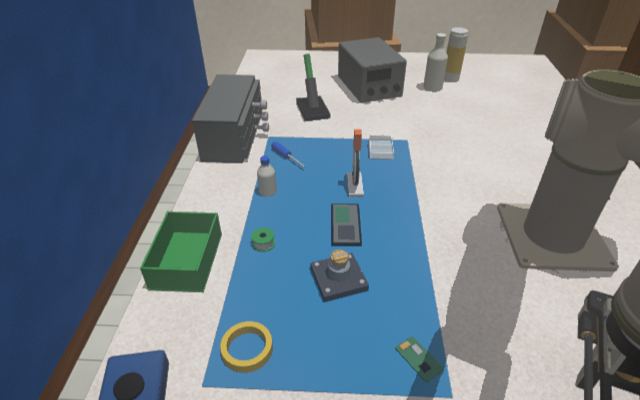

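```bash
python3 - <<'E'
import cv2,numpy as np
a=cv2.imread('pics/top0.png');b=cv2.imread('pics/side0.png')
f=lambda i,x,y,w,h,s:cv2.resize(i[y:y+h,x:x+w],(400,300),interpolation=cv2.INTER_CUBIC)
cv2.imwrite('pics/z1.png',np.vstack([np.hstack([f(a,230,178,80,60,5),f(a,350,190,80,60,5)]),np.hstack([f(b,300,240,80,60,5),f(b,320,125,100,75,4)])]))
E
```

```text
(no output)
```

View pics/z1.png

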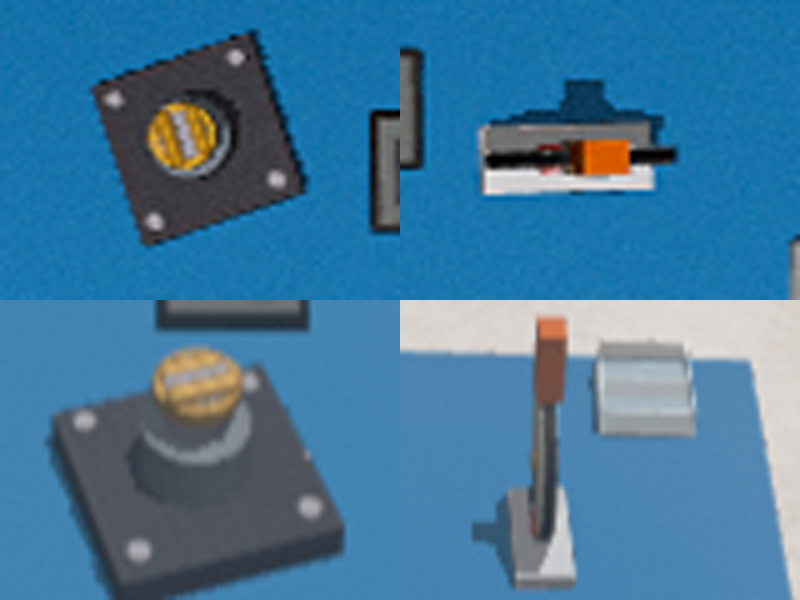

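```bash
cat >> h.py <<'E'
def cloud(c):
    v,u=np.mgrid[:400,:640]; d=c['depth']
    P=np.stack([(u-c['intrinsics'][0,2])/c['intrinsics'][0,0]*d,(v-c['intrinsics'][1,2])/c['intrinsics'][1,1]*d,d],-1)
    return (P-c['t'])@c['R']
E
python3 - <<'E'
from h import *
c=dict(np.load('pics/top0.npz')); s=dict(np.load('pics/side0.npz'))
fl=lambda cs,o:[(350+(x-400)/5,190+y/5) for x,y in cs] if o else [(230+x/5,178+y/5) for x,y in cs]
F=np.array([world(c,u,v,.015) for u,v in fl([(482,127),(652,122),(655,188),(483,193)],1)])
print('foot',F.round(4),F.mean(0))
B=np.array([world(c,u,v,.023) for u,v in fl([(93,88),(252,32),(305,190),(147,243)],0)])
print('block',B.round(4),B.mean(0)); d=B[0]-B[3]+B[1]-B[2]; print('yaw',np.arctan2(d[1],d[0]))
d=F[0]-F[1]+F[3]-F[2]; print('gyaw',np.arctan2(-d[0],d[1]))
for n,k in(('top',c),('side',s)):
    W=cloud(k); f=k['frame'].astype(int)
    m=(f[...,0]>150)&(f[...,2]<90)&(f[...,1]<140)&(W[...,2]>.1)&(W[...,2]<.25)&(abs(W[...,1])<.4)&(W[...,0]>.3)&(W[...,0]<.65) if n=='top' else (f[...,0]>f[...,2]+60)&(W[...,2]>.12)&(W[...,2]<.2)&(abs(W[...,1]+.17)<.08)&(abs(W[...,0]-.42)<.1)
    p=W[m]; print(n,len(p),p.min(0).round(4),p.max(0).round(4),np.median(p,0).round(4)); 
    t=p[p[:,2]>.168]; print('top pts',len(t),t.mean(0) if len(t) else '')
    # stud
    b=B.mean(0); m=(np.hypot(W[...,0]-b[0],W[...,1]-b[1])<.021)&(W[...,2]>.06); p=W[m]
    print('stud',len(p),p.mean(0).round(4),p.min(0).round(4),p.max(0).round(4))
    th=0.33; y=-(p[:,0]-b[0])*np.sin(th)+(p[:,1]-b[1])*np.cos(th)
    for a in range(-20,20,5):
        q=p[(y*1e3>=a)&(y*1e3<a+5),2]; print(a,len(q),q.mean().round(4) if len(q) else '',end='; ')
    print()
E
```

```text
foot [[ 0.4919 -0.1262  0.015 ]
 [ 0.4976 -0.2258  0.015 ]
 [ 0.459  -0.2281  0.015 ]
 [ 0.4532 -0.1276  0.015 ]] [ 0.47542215 -0.17691437  0.015     ]
block [[0.5407 0.2227 0.023 ]
 [0.5763 0.1297 0.023 ]
 [0.484  0.0953 0.023 ]
 [0.4504 0.1873 0.023 ]] [0.51287823 0.15874267 0.023     ]
yaw 0.36441988226985395
gyaw 0.056820148699076325
top 61 [ 0.4688 -0.1855  0.1691] [ 0.4846 -0.1645  0.1793] [ 0.4767 -0.1747  0.1747]
top pts 61 [ 0.47680204 -0.17480402  0.17463832]
stud 142 [0.5131 0.1605 0.0783] [0.4954 0.1428 0.0661] [0.5296 0.1791 0.0876]
-20 4 0.0706; -15 17 0.0759; -10 18 0.0786; -5 23 0.0779; 0 26 0.0779; 5 24 0.0818; 10 17 0.0805; 15 11 0.0757; 
side 42 [ 0.4658 -0.187   0.1721] [ 0.4835 -0.1593  0.1774] [ 0.4736 -0.1684  0.1749]
top pts 42 [ 0.47430995 -0.17002119  0.17491229]
stud 185 [0.5122 0.1657 0.078 ] [0.4933 0.144  0.0601] [0.5308 0.1795 0.0859]
-20 1 0.0756; -15 8 0.0775; -10 13 0.0794; -5 32 0.0793; 0 29 0.0786; 5 12 0.0796; 10 40 0.0791; 15 48 0.0755;
```

```bash
python3 -m creep '[[[0,0,0,0,0,-8.25,0],[0,0,0,0,0,-8.25,0],[0,0,0,0,0,-8.25,0],[0,-4,0,-1.2,0,0,0],[0,-5,0,-1.44,0,0,0],[0,-5,0,-1.44,0,0,0],[0,-5,0,-1.44,0,0,0],[0,-5,0,-1.44,0,0,0]]]' 25
python3 -m creep '[[[0,-5,0,-1.44,0,0,0],[0,-5,0,-1.44,0,0,0],[0,-5,0,-1.44,0,0,0],[0,-5,0,-1.44,0,0,0],[0,-5,0,-1.44,0,0,0],[0,-5,0,-1.44,0,0,0],[0,-5,0,-1.44,0,0,0],[0,-5,0,-1.44,0,0,0]]]'
cat >> h.py <<'E'
def st():
    s=readout.read_state(); R=Ro.from_rotvec(s['orientation']).as_matrix()
    print('t',round(float(s['t']),2),'p',np.round(s['tool_pos'],4),'F',np.round(s['force'],2),'op',np.round(s['opening'],4),'q',np.round(s['q'],2)); print(R.round(4),'head',np.degrees(np.arctan2(R[1,0],R[0,0])).round(2)); return s,R
def to(p):
    s,R=st(); print('tool shift cm',(R.T@(np.array(p)-s['tool_pos'])*100).round(2))
E
python3 -c "
from h import *
to([.476,-.175,.145])"
```

```text
t: 0.9
tool_pos: [0.301, 0.3286, 0.223]
orientation: [-1.169, -1.263, 1.283]
force: [1.9, -0.9, -0.2]
opening: 0.093
t: 1.7
tool_pos: [0.4403, -0.0466, 0.2241]
orientation: [-1.169, -1.265, 1.284]
force: [1.5, 0.5, 0.3]
opening: 0.0929
t 1.7 p [ 0.4403 -0.0466  0.2241] F [1.53 0.46 0.31] op 0.0929 q [-0.21 -0.3   1.91 -0.01  1.54 -1.87]
[[-0.0882 -0.0054 -0.9961]
 [ 0.9961 -0.0095 -0.0882]
 [-0.0089 -0.9999  0.0062]] head 95.06
tool shift cm [-13.03   8.01  -2.47]
```

```bash
cat >> h.py <<'E'
T=np.array([[0,0,-1],[1,0,0],[0,-1,0.]])  # columns: tool axes in the gauge frame
def go(p,yaw,roll=0):
    s,R=st(); Rt=(Ro.from_euler('z',yaw)*Ro.from_euler('x',roll)).as_matrix()@T
    print('shift cm',(R.T@(np.array(p)-s['tool_pos'])*100).round(2),'turn deg',np.degrees(Ro.from_matrix(R.T@Rt).as_rotvec()).round(2))
E
python3 -c "
from h import *
go([.476,-.175,.145],.057)"
python3 -m creep '[[[0,-4,0,-0.76,0,0,0],[0,-4,0,-0.8,0,0.8,0],[0,-3,0,-0.8,0.3,0.8,-0.4],[0,-2,0,-0.2,0.3,0.2,-0.4],[0,0,0,0,0,0,0],[0,0,0,0,0,0,0],[0,0,0,0,0,0,0],[0,0,0,0,0,0,0]]]' 
python3 -c "
from h import *
go([.476,-.175,.145],.057)
snap('top','top1',(340,170,440,245),5);snap('side','side1',(300,100,400,200),5)"
```

```text
t 1.7 p [ 0.4403 -0.0466  0.2241] F [1.53 0.46 0.31] op 0.0929 q [-0.21 -0.3   1.91 -0.01  1.54 -1.87]
[[-0.0882 -0.0054 -0.9961]
 [ 0.9961 -0.0095 -0.0882]
 [-0.0089 -0.9999  0.0062]] head 95.06
shift cm [-13.03   8.01  -2.47] turn deg [-0.35  1.79 -0.52]
t: 2.5
tool_pos: [0.4752, -0.1841, 0.2215]
orientation: [-1.165, -1.232, 1.249]
force: [0.3, 0.1, 0.3]
opening: 0.093
t 2.5 p [ 0.4752 -0.1841  0.2215] F [0.33 0.09 0.3 ] op 0.093 q [-0.47 -0.09  1.73 -0.    1.53 -2.09]
[[-0.048  -0.0214 -0.9986]
 [ 0.9988  0.0062 -0.0481]
 [ 0.0072 -0.9998  0.0211]] head 92.75
shift cm [ 0.85  7.66 -0.28] turn deg [-1.21 -0.51  0.42]
```

View pics/side1.png

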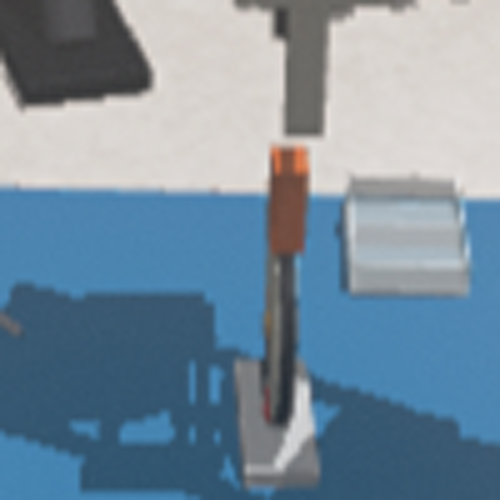

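```bash
python3 -c "
from h import *
c=dict(np.load('pics/side1.npz'))
print(proj(c,[.4752,-.137,.211]),proj(c,[.4752,-.23,.211]),proj(c,[.476,-.175,.175]))
W=cloud(c)
for v,u in((112,360),(120,360),(140,357)): print(v,u,W[v,u].round(4))"
```

```text
[358.18163385 125.58939243] [357.73184997 107.01947405] [356.96870903 130.46161028]
112 360 [ 0.4735 -0.12    0.2566]
120 360 [ 0.4722 -0.1245  0.2333]
140 357 [ 0.4751 -0.1616  0.1555]
```

```bash
python3 -m creep '[[[0,0.5,1.5,-0.2,-0.6,-0.3,0.2],[0,0.3,1.5,-0.1,-0.6,-0.2,0.2],[0,0,0,0,0,0,0],[0,0,0,0,0,0,0],[0,0,0,0,0,0,0],[0,0,0,0,0,0,0],[0,0,0,0,0,0,0],[0,0,0,0,0,0,0]]]' 
python3 -c "
from h import *
go([.476,-.175,.145],.057)"
```

```text
t: 3.4
tool_pos: [0.4794, -0.1739, 0.1954]
orientation: [-1.186, -1.257, 1.254]
force: [-0.0, -0.6, 0.5]
opening: 0.0928
t 3.4 p [ 0.4794 -0.1739  0.1954] F [-0.02 -0.57  0.53] op 0.0928 q [-0.45 -0.1   1.79  0.    1.45 -2.08]
[[-0.0613  0.0059 -0.9981]
 [ 0.9981 -0.0027 -0.0613]
 [-0.0031 -1.     -0.0058]] head 93.52
shift cm [-0.07  5.04  0.38] turn deg [ 0.33  0.25 -0.18]
```

```bash
python3 -m creep '[[[0,0,1.3,0.2,0.3,0.2,-0.2],[0,0,1.3,0,0,0,0],[0,0,1.3,0,0,0,0],[0,0,1.0,0,0,0,0],[0,0,0,0,0,0,0],[0,0,0,0,0,0,0],[0,0,0,0,0,0,0],[0,0,0,0,0,0,0]]]' 
python3 -c "
from h import *
go([.476,-.175,.145],.057)
snap('side','side2',(300,100,400,200),5)"
```

```text
t: 4.2
tool_pos: [0.4763, -0.1739, 0.1405]
orientation: [-1.178, -1.25, 1.251]
force: [-0.6, -0.2, -0.2]
opening: 0.0932
t 4.2 p [ 0.4763 -0.1739  0.1405] F [-0.56 -0.16 -0.23] op 0.0932 q [-0.45 -0.06  1.85  0.    1.36 -2.08]
[[-0.057  -0.0026 -0.9984]
 [ 0.9984  0.002  -0.057 ]
 [ 0.0021 -1.      0.0025]] head 93.27
shift cm [-0.11 -0.45  0.04] turn deg [-0.14  0.    0.12]
```

View pics/side2.png

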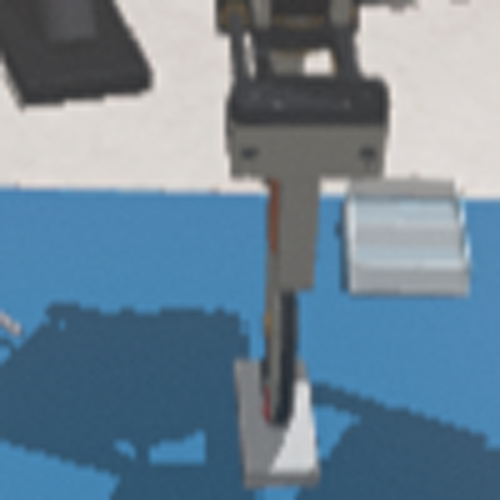

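```bash
python3 -m creep '[[[0,-0.1,-0.4,-0.27,0,0,0],[0,0,0,0,0,0,0],[0.5,0,0,0,0,0,0],[1,0,0,0,0,0,0],[1,0,0,0,0,0,0],[1,0,0,0,0,0,0],[1,0,0,0,0,0,0],[1,0,0,0,0,0,0]]]' 40
python3 -c "
from h import *
go([.476,-.175,.145],.057)"
```

```text
t: 5.05
tool_pos: [0.4804, -0.1753, 0.1466]
orientation: [-1.181, -1.252, 1.251]
force: [0.0, 0.3, 0.6]
opening: 0.0495
t 5.05 p [ 0.4804 -0.1753  0.1466] F [0.03 0.32 0.55] op 0.0495 q [-0.45 -0.06  1.83  0.    1.36 -2.08]
[[-5.710e-02  3.000e-04 -9.984e-01]
 [ 9.984e-01  6.000e-04 -5.710e-02]
 [ 6.000e-04 -1.000e+00 -3.000e-04]] head 93.27
shift cm [0.05 0.16 0.44] turn deg [0.02 0.01 0.03]
```

```bash
python3 -m creep '[[[1,0,0,0.1,0,0,0],[1,0,0,0,0,0,0],[1,0,0,0,0,0,0],[1,0,0,0,0,0,0],[1,0,0,0,0,0,0],[1,0,0,0,0,0,0],[1,0,0,0,0,0,0],[1,0,0,0,0,0,0]]]' 40
python3 -c "
from h import *
go([.476,-.175,.145],.057)"
```

```text
t: 5.85
tool_pos: [0.4789, -0.1751, 0.1461]
orientation: [-1.18, -1.251, 1.251]
force: [0.2, 0.1, -0.3]
opening: 0.0239
t 5.85 p [ 0.4789 -0.1751  0.1461] F [ 0.25  0.07 -0.29] op 0.0239 q [-0.45 -0.06  1.84  0.    1.36 -2.08]
[[-5.710e-02 -6.000e-04 -9.984e-01]
 [ 9.984e-01  1.100e-03 -5.710e-02]
 [ 1.200e-03 -1.000e+00  6.000e-04]] head 93.28
shift cm [0.03 0.11 0.29] turn deg [-0.03  0.01  0.07]
```

```bash
python3 -m creep '[[[1,0,-1.5,0,0,0,0],[1,0,-3,0,0,0,0],[1,0,-4.5,0,0,8.5,0],[1,0,-4.5,0,0,8.5,0],[1,0,-4.5,0,0,8.5,0],[1,0,-4.5,0,0,8.5,0],[1,0,-4.5,0,0,8.5,0],[1,0,-2,0,0,8.5,0]]]'
python3 -m creep '[[[1,0,0,0,0,8.5,0],[1,0,0,0,0,8.5,0],[1,0,0,0,0,8.5,0],[1,0,0,0,0,8.5,0],[1,0,0,0,0,8.5,0],[1,0,0,2,0,0,0],[1,0,0,4,0,0,0],[1,0,0,5,0,0,0]]]'
python3 -c "
from h import *
go([.5,.3,.45],-np.pi/2)"
```

```text
t: 6.65
tool_pos: [0.475, -0.1737, 0.4475]
orientation: [-1.487, -0.56, 0.572]
force: [1.2, 0.2, -3.3]
opening: 0.0236
t: 7.45
tool_pos: [0.4766, -0.0657, 0.4614]
orientation: [-1.573, 0.031, -0.033]
force: [0.9, 0.4, -2.7]
opening: 0.0238
t 7.45 p [ 0.4766 -0.0657  0.4614] F [ 0.89  0.42 -2.73] op 0.0238 q [-0.24 -0.16  1.36 -0.    1.94 -0.2 ]
[[ 0.9992  0.0013  0.0407]
 [-0.0407 -0.0024  0.9992]
 [ 0.0014 -1.     -0.0024]] head -2.33
shift cm [ 0.85  1.05 36.64] turn deg [ 0.14 -2.33  0.08]
```

```bash
python3 -m creep '[[[1,0.2,0.2,5,0,-1,0],[1,0.2,0.2,5,0,-1.3,0],[1,0.2,0.2,5,0,0,0],[1,0.2,0.2,5,0,0,0],[1,0,0.2,5,0,0,0],[1,0,0,5,0,0,0],[1,0,0,3,0,0,0],[1,0,0,1.5,0,0,0]]]'
python3 -m creep '[[[1,0,0,0,0,0,0],[1,0,0,0,0,0,0],[1,0,0,0,0,0,0],[1,0,0,0,0,0,0],[1,0,0,0,0,0,0],[1,0,0,0,0,0,0],[1,0,0,0,0,0,0],[1,0,0,0,0,0,0]]]'
python3 -c "
from h import *
go([.5,.3,.45],-np.pi/2)
c=snap('side','side3')
s=readout.read_state();u,v=proj(c,np.array(s['tool_pos'])-[0,0,.073]).astype(int);print(u,v)
im=c['frame'][v-60:v+60,u-80:u+80,::-1];cv2.imwrite('pics/s3z.png',cv2.resize(im,(800,600),interpolation=cv2.INTER_CUBIC))"
```

```text
t: 8.25
tool_pos: [0.482, 0.2867, 0.4579]
orientation: [-1.572, -0.007, -0.003]
force: [-0.0, -0.5, -2.4]
opening: 0.0236
t: 9.05
tool_pos: [0.4816, 0.2844, 0.4605]
orientation: [-1.573, -0.006, -0.005]
force: [-0.1, 0.4, -2.1]
opening: 0.0236
t 9.05 p [0.4816 0.2844 0.4605] F [-0.09  0.41 -2.08] op 0.0236 q [ 0.44  0.04  1.16 -0.01  1.93  0.44]
[[ 1.0e+00  7.2e-03 -8.0e-04]
 [ 8.0e-04 -1.8e-03  1.0e+00]
 [ 7.2e-03 -1.0e+00 -1.8e-03]] head 0.05
shift cm [1.83 1.06 1.56] turn deg [0.11 0.05 0.41]
363 167
```

View pics/s3z.png

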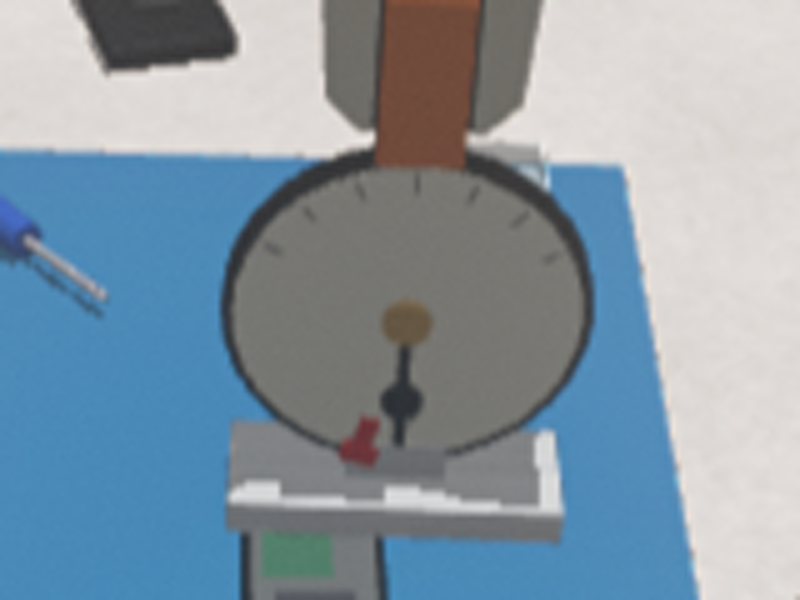

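```bash
cat >> h.py <<'E'
def onplane(c,u,v,P,n):
    w=c['R'].T@(np.linalg.inv(c['intrinsics'])@[u,v,1]); o=-c['R'].T@c['t']
    return o+w*(np.dot(P-o,n)/np.dot(w,n))
E
python3 - <<'E'
from h import *
c=dict(np.load('pics/side3.npz')); u0,v0=363-80,167-60
f=c['frame'].astype(int); W=cloud(c)
def px(x,y): return u0+x/5-.4, v0+y/5-.4
for x,y in((300,300),(500,300),(400,240),(407,323),(400,400),(369,440)):
    u,v=px(x,y); print((x,y),W[int(round(v)),int(round(u))].round(4))
yp=np.median([W[int(v),int(u),1] for u,v in(px(300,300),px(500,300),px(400,240))]); print('plane',yp)
n=np.array([0,1,0]); P=np.array([0,yp,0])
red=(f[...,0]>f[...,1]+50)&(f[...,0]>f[...,2]+40); v,u=np.nonzero(red); k=(abs(u-u0-74)<8)&(abs(v-v0-88)<8)
u,v=u[k],v[k]; Q=np.array([onplane(c,a,b,P,n) for a,b in zip(u,v)])
hub=onplane(c,*px(407,323),P,n); tip=onplane(c,*px(399,445),P,n)
# dial disc: left, right, top, bottom of rim (front edge)
L,Rr=[onplane(c,*px(*q),P,n) for q in((233,312),(588,312))]
print('hub',hub,'tip',tip,'LR',L,Rr,'mid',(L+Rr)/2)
ang=lambda p,h: np.arctan2(p[...,0]-h[0],h[2]-p[...,2])
print('red n',len(Q)); 
for h in(hub,):
    r=np.hypot(Q[:,0]-h[0],Q[:,2]-h[2]); print('ptr',ang(tip,h),np.hypot(*(tip-h)[[0,2]]),ang(onplane(c,*px(400,400),P,n),h))
    for a,b,rr,aa in zip(u,v,r,ang(Q,h)): print(a,b,(rr*1e3).round(1),aa.round(3),f[b,a])
E
```

```text
(300, 300) [0.5109 0.2904 0.3908]
(500, 300) [0.4545 0.2921 0.3939]
(400, 240) [0.4837 0.2913 0.4127]
(407, 323) [0.481  0.2957 0.3886]
(400, 400) [0.4808 0.2953 0.3597]
(369, 440) [0.4902 0.293  0.3425]
plane 0.29307762139849447
hub [0.48083897 0.29307762 0.38638807] tip [0.48065985 0.29307762 0.34180143] LR [0.53042658 0.29307762 0.3885585 ] [0.43013523 0.29307762 0.39192921] mid [0.48028091 0.29307762 0.39024386]
red n 24
ptr -0.004017372109086058 0.04458699135445719 0.01649381438642832
356 191 37.5 0.262 [111  58  62]
355 192 39.8 0.283 [103  52  57]
356 192 39.3 0.247 [104  52  57]
357 192 38.9 0.211 [103  51  55]
355 193 41.6 0.268 [104  51  56]
356 193 41.1 0.234 [104  53  58]
355 194 43.4 0.255 [104  51  57]
352 195 46.6 0.334 [122  66  69]
353 195 46.1 0.304 [110  59  64]
354 195 45.6 0.273 [106  52  59]
355 195 45.2 0.242 [107  54  58]
352 196 48.4 0.32 [112  53  58]
353 196 47.9 0.291 [111  54  60]
354 196 47.4 0.261 [107  53  58]
355 196 47.0 0.231 [110  54  59]
356 196 46.6 0.2 [108  55  60]
352 197 50.2 0.306 [105  54  59]
353 197 49.7 0.278 [105  54  58]
354 197 49.3 0.249 [104  51  57]
355 197 48.9 0.22 [108  54  59]
356 197 48.5 0.19 [108  53  57]
357 197 48.2 0.16 [112  56  61]
355 198 50.7 0.21 [104  53  58]
356 198 50.4 0.181 [105  53  58]
```

```bash
python3 -m creep '[[[1,0,0,0,0,0,5],[1,0,0,0,0,0,5],[1,0,0,0,0,0,4],[1,0,0,0,0,0,0],[1,0,0,0,0,0,0],[1,0,0,0,0,0,0],[1,0,0,0,0,0,0],[1,0,0,0,0,0,0]]]'
python3 -m creep '[[[1,0,0,0,0,0,0],[1,0,0,0,0,0,0],[1,0,0,0,0,0,0],[1,0,0,0,0,0,0],[1,0,0,0,0,0,0],[1,0,0,0,0,0,0],[1,0,0,0,0,0,0],[1,0,0,0,0,0,0]]]'
python3 -c "
from h import *
go([.5,.3,.45],-np.pi/2,-.245)
c=snap('side','side4')
s=readout.read_state();R=Ro.from_rotvec(s['orientation']).as_matrix();u,v=proj(c,np.array(s['tool_pos'])+R[:,1]*.095).astype(int);print(u,v)
im=c['frame'][v-36:v+36,u-48:u+48,::-1];cv2.imwrite('pics/s4z.png',cv2.resize(im,(800,600),interpolation=cv2.INTER_CUBIC))"
```

```text
t: 9.9
tool_pos: [0.4808, 0.2851, 0.462]
orientation: [-1.563, 0.184, 0.188]
force: [0.2, 0.8, -2.6]
opening: 0.0239
t: 10.7
tool_pos: [0.4801, 0.2853, 0.4637]
orientation: [-1.563, 0.18, 0.186]
force: [-0.2, 0.2, -2.9]
opening: 0.0239
t 10.7 p [0.4801 0.2853 0.4637] F [-0.16  0.16 -2.88] op 0.0239 q [0.39 0.25 0.94 0.1  2.16 0.43]
[[ 9.730e-01 -2.309e-01 -3.800e-03]
 [ 3.800e-03 -2.000e-04  1.000e+00]
 [-2.309e-01 -9.730e-01  7.000e-04]] head 0.22
shift cm [2.26 0.87 1.46] turn deg [0.01 0.22 0.69]
378 177
```

View pics/s4z.png

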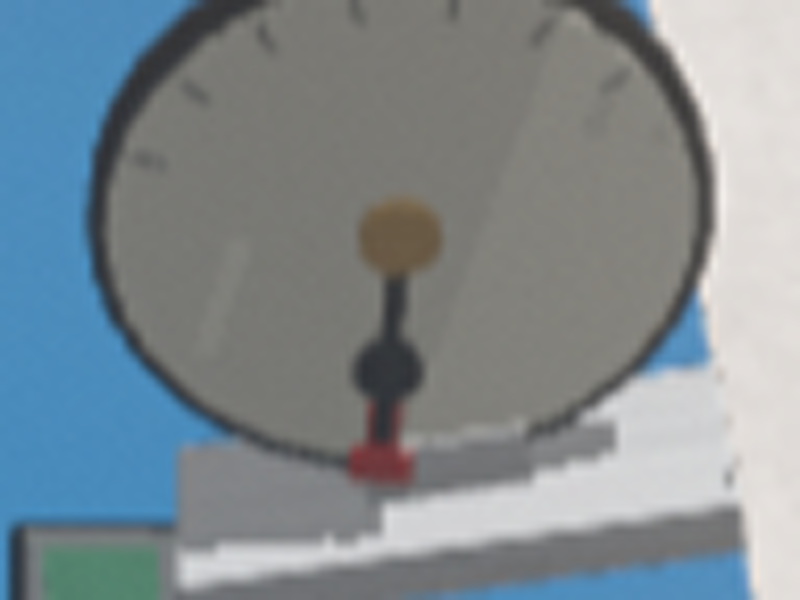

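```bash
python3 -m creep '[[[1,0,0,0,0,0,-6.5],[1,0,0,0,0,0,-6.5],[1,0,0,-3,0,0,0],[1,3,0,-5,0,0,0],[1,0,0,-4,0,0,0],[1,0,2,0,0,-8.5,0],[1,0,2,0,0,-8.5,0],[1,0,2,0,0,-8.5,0]]]'
python3 -m creep '[[[1,0,2,0,0,-8.5,0],[1,0,2,0,0,-8.5,0],[1,0,2,0,0,-8.5,0],[1,0,1,0,0,-8.5,0],[1,0,1,0,0,-8.5,0],[1,0,0,0,0,-8.5,0],[1,0,0,0,0,-8.5,0],[1,0,0,0,0,-8.5,0]]]'
python3 -c "
from h import *
go([.513,.159,.26],.364)"
```

```text
t: 11.55
tool_pos: [0.5093, 0.1667, 0.401]
orientation: [-1.542, -0.363, 0.361]
force: [0.0, -0.1, -2.6]
opening: 0.024
t: 12.35
tool_pos: [0.5057, 0.1653, 0.3122]
orientation: [-1.159, -1.269, 1.282]
force: [-0.2, -0.9, -2.9]
opening: 0.0238
t 12.35 p [0.5057 0.1653 0.3122] F [-0.17 -0.94 -2.85] op 0.0238 q [ 0.22 -0.06  1.54 -0.    1.68 -1.44]
[[-0.0919 -0.0089 -0.9957]
 [ 0.9958 -0.0023 -0.0918]
 [-0.0015 -1.      0.0091]] head 95.27
shift cm [-0.69  5.21 -0.71] turn deg [-5.300e-01 -1.559e+01 -1.000e-02]
```

```bash
python3 -m creep '[[[1,-0.6,1,-0.7,-0.5,-5,0],[1,-0.2,1.5,0,0,-5,0],[1,0,1.5,0,0,-4.5,0],[1,0,0.5,0,0,-0.5,0],[1,0,0,0,0,0,0],[1,0,0,0,0,0,0],[1,0,0,0,0,0,0],[1,0,0,0,0,0,0]]]'
python3 -c "
from h import *
go([.513,.159,.26],.364)
a=snap('top','top5');b=snap('side','side5')
f=lambda c,x,y,w,h:cv2.resize(c['frame'][y:y+h,x:x+w,::-1],(400,600),interpolation=cv2.INTER_CUBIC)
cv2.imwrite('pics/z5.png',np.hstack([f(a,235,160,60,90),f(b,305,180,80,120)]))"
```

```text
t: 13.15
tool_pos: [0.5137, 0.1581, 0.2681]
orientation: [-1.016, -1.473, 1.472]
force: [0.2, -0.1, -2.9]
opening: 0.0238
t 13.15 p [0.5137 0.1581 0.2681] F [ 0.19 -0.12 -2.93] op 0.0238 q [ 0.2  -0.05  1.61 -0.    1.59 -1.73]
[[-3.557e-01  1.300e-03 -9.346e-01]
 [ 9.346e-01 -1.000e-04 -3.557e-01]
 [-5.000e-04 -1.000e+00 -1.200e-03]] head 110.84
shift cm [0.11 0.81 0.04] turn deg [ 0.07 -0.02 -0.03]
```

View pics/z5.png

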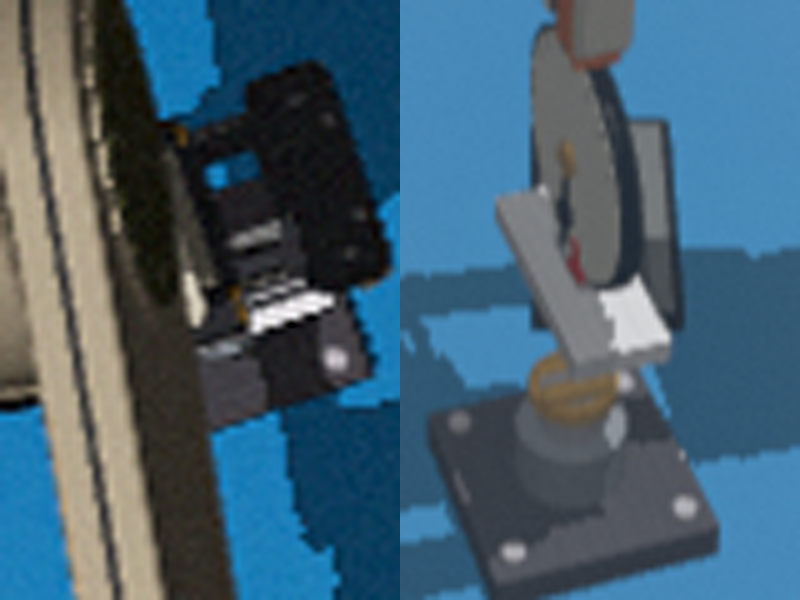

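```bash
python3 - <<'E'
from h import *
c=dict(np.load('pics/side5.npz'))
B=np.array([world(c,300+x/5-.4,240+(y-300)/5-.4,.023) for x,y in((52,415),(262,367),(343,537),(120,582))]); print('block side',B.round(4),B.mean(0).round(4))
px=lambda x,y:(305+(x-400)/5-.4,180+y/5-.4)
print('diag',((world(c,*px(429,406),.023)+world(c,*px(718,528),.023))/2).round(4))
p=np.array([.5137,.1581]); z=.2681-.1431
Rz=Ro.from_euler('z',.364).as_matrix()[:2,:2]
for q,l in(((577,368),(20,50)),((668,357),(-20,50))):
    w=world(c,*px(*q),z); o=Rz@(np.array(l)/1e3); print(q,w.round(4),'foot centre',(w[:2]-o).round(4),'gauge-frame offset from TCP mm',((Rz.T@(w[:2]-o-p))*1e3).round(1))
W=cloud(c)
for q in((600,352),(640,350),(570,380),(600,380)):
    u,v=px(*q);print(q,W[int(round(v)),int(round(u))].round(4))
E
```

```text
block side [[0.5753 0.1368 0.023 ]
 [0.4828 0.1033 0.023 ]
 [0.4492 0.1998 0.023 ]
 [0.5411 0.2277 0.023 ]] [0.5121 0.1669 0.023 ]
diag [0.5119 0.1632 0.023 ]
(577, 368) [0.5104 0.2036 0.125 ] foot centre [0.5095 0.1497] gauge-frame offset from TCP mm [-6.9 -6.4]
(668, 357) [0.475 0.196 0.125] foot centre [0.5115 0.1564] gauge-frame offset from TCP mm [-2.6 -0.8]
(600, 352) [0.5011 0.2056 0.1364]
(640, 350) [0.4855 0.1998 0.1312]
(570, 380) [0.5121 0.1725 0.0845]
(600, 380) [0.4997 0.1695 0.082 ]
```

```bash
python3 - <<'E'
from h import *
for n in('top0','side0'):
    c=dict(np.load(f'pics/{n}.npz')); W=cloud(c); f=c['frame'].astype(int)
    m=(np.hypot(W[...,0]-.513,W[...,1]-.162)<.035)&(W[...,2]>.068)&(W[...,2]<.095)
    p=W[m]; (ex,ey),r=cv2.minEnclosingCircle((p[:,:2]*1e3).astype(np.float32)); print(n,len(p),p.min(0).round(4),p.max(0).round(4),'circ',ex,ey,r)
    v,u=np.nonzero(m); (cu,cv),w,a=cv2.fitEllipse(cv2.convexHull(np.stack([u,v],1).astype(np.int32))); print(cu,cv,w,a,world(c,cu,cv,.078).round(4))
    m2=m&(f[...,0]>f[...,2]+50); v,u=np.nonzero(m2); print(len(u),u.min(),u.max(),v.min(),v.max(),world(c,(u.min()+u.max())/2,(v.min()+v.max())/2,.078).round(4))
E
```

```text
top0 142 [0.4954 0.1428 0.0698] [0.5296 0.1797 0.0876] circ 513.5264282226562 161.33497619628906 18.83841896057129
266.31622314453125 204.77735900878906 (12.927245140075684, 13.428735733032227) 75.93666076660156 [0.5131 0.1607 0.078 ]
109 260 272 199 211 [0.5124 0.1616 0.078 ]
side0 225 [0.4933 0.144  0.0697] [0.5308 0.1844 0.0859] circ 512.2928466796875 164.03785705566406 20.553359985351562
339.09552001953125 256.45550537109375 (15.311771392822266, 18.137365341186523) 94.67913055419922 [0.5118 0.1676 0.078 ]
129 331 347 250 262 [0.5121 0.1663 0.078 ]
```

```bash
python3 -m creep '[[[1,0.3,0,-0.2,0,0,0],[1,0.2,0.5,-0.13,0,0,0],[1,0,1,0,0,0,0],[1,0,1,0,0,0,0],[1,0,0.7,0,0,0,0],[1,0,0,0,0,0,0],[1,0,0,0,0,0,0],[1,0,0,0,0,0,0]]]'
python3 -c "
from h import *
go([.515,.164,.226],.364)"
```

```text
t: 14.05
tool_pos: [0.5146, 0.1644, 0.2321]
orientation: [-1.015, -1.471, 1.472]
force: [-0.4, -0.4, -2.6]
opening: 0.024
t 14.05 p [0.5146 0.1644 0.2321] F [-0.35 -0.38 -2.62] op 0.024 q [ 0.21 -0.03  1.65 -0.    1.52 -1.72]
[[-3.557e-01 -4.000e-04 -9.346e-01]
 [ 9.346e-01 -5.000e-04 -3.557e-01]
 [-3.000e-04 -1.000e+00  6.000e-04]] head 110.84
shift cm [-0.05  0.61 -0.02] turn deg [-0.03 -0.02 -0.02]
```

```bash
python3 -m creep '[[[1,0,0.2,0,0,0,0],[1,0,0.2,0,0,0,0],[1,0,0.2,0,0,0,0],[1,0,0.2,0,0,0,0],[1,0,0.2,0,0,0,0],[1,0,0.2,0,0,0,0],[1,0,0,0,0,0,0],[1,0,0,0,0,0,0]]]'
python3 -c "
from h import *
go([.515,.164,.218],.364);print(readout.read_state()['wrist_torque'])
b=snap('side','side6')
f=lambda c,x,y,w,h:cv2.resize(c['frame'][y:y+h,x:x+w,::-1],(600,600),interpolation=cv2.INTER_CUBIC)
cv2.imwrite('pics/z6.png',f(b,300,185,90,90))"
```

```text
t: 14.85
tool_pos: [0.5155, 0.1645, 0.2215]
orientation: [-1.017, -1.474, 1.471]
force: [-1.7, 0.3, 1.0]
opening: 0.0236
t 14.85 p [0.5155 0.1645 0.2215] F [-1.65  0.27  1.03] op 0.0236 q [ 0.21 -0.03  1.67 -0.    1.5  -1.72]
[[-3.556e-01  2.600e-03 -9.346e-01]
 [ 9.346e-01  2.000e-04 -3.556e-01]
 [-8.000e-04 -1.000e+00 -2.500e-03]] head 110.83
shift cm [-0.03  0.35  0.07] turn deg [ 0.15 -0.03 -0.04]
[-0.07965506  0.34599254 -0.02583127]
```

View pics/z6.png

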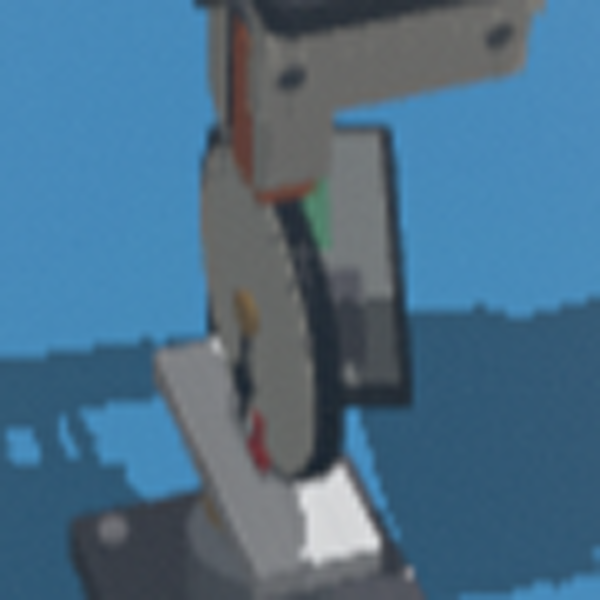

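```bash
python3 -m creep '[[[1,0,0.1,0.05,0,0,0],[1,0,0.1,0,0.1,0,0],[1,0,0,0,0,0,0],[1,0,0,0,0,0,0],[1,0,0,0,0,0,0],[1,0,0,0,0,0,0],[1,0,0,0,0,0,0],[1,0,0,0,0,0,0]]]'
python3 -c "
from h import *
go([.515,.164,.2195],.364)"
python3 -m creep '[[[1,0,0,0,0,0,0],[1,0,0,0,0,0,0],[1,0.67,-0.02,0,0,0,2.7],[1,0.67,-0.02,0,0,0,2.7],[1,0,0,0,0,0,0],[1,0,0,0,0,0,0],[1,0,0,0,0,0,0],[1,0,0,0,0,0,0]]]'
python3 -c "
from h import *
s,R=st();t=np.arcsin(R[2,0]);print('roll',t)
print('virt foot',s['tool_pos']+R[:,1]*.1431)
print('foot0',np.array([.5155,.1645,.2215-.1431]))"
```

```text
t: 15.7
tool_pos: [0.5155, 0.1646, 0.2202]
orientation: [-1.017, -1.473, 1.471]
force: [-1.5, -0.5, 0.9]
opening: 0.0237
t 15.7 p [0.5155 0.1646 0.2202] F [-1.53 -0.51  0.93] op 0.0237 q [ 0.21 -0.03  1.67 -0.    1.5  -1.72]
[[-3.557e-01  2.300e-03 -9.346e-01]
 [ 9.346e-01  0.000e+00 -3.557e-01]
 [-8.000e-04 -1.000e+00 -2.200e-03]] head 110.84
shift cm [-0.03  0.07  0.06] turn deg [ 0.12 -0.02 -0.05]
t: 16.5
tool_pos: [0.5112, 0.1768, 0.2205]
orientation: [-1.101, -1.443, 1.536]
force: [-1.0, 1.8, 0.6]
opening: 0.0239
t 16.5 p [0.5112 0.1768 0.2205] F [-1.04  1.79  0.55] op 0.0239 q [ 0.3  -0.03  1.67 -0.1   1.49 -1.62]
[[-0.3528  0.0368 -0.935 ]
 [ 0.9308 -0.0881 -0.3547]
 [-0.0955 -0.9954 -0.0032]] head 110.76
roll -0.09561073891204404
virt foot [0.51650134 0.16421337 0.07803573]
foot0 [0.5155 0.1645 0.0784]
```

```bash
python3 -m creep '[[[1,0.67,-0.02,0,0,0,2.7],[1,0.67,-0.02,0,0,0,2.7],[1,0.6,-0.02,0,0,0,2.5],[1,0,0,0,0,0,0],[1,0,0,0,0,0,0],[1,0,0,0,0,0,0],[1,0,0,0,0,0,0],[1,0,0,0,0,0,0]]]'
python3 -c "
from h import *
s,R=st();t=np.arcsin(R[2,0]);print('roll',t)
f=s['tool_pos']+R[:,1]*.1431;print('virt foot',f)
Rg=Ro.from_euler('z',.364).as_matrix();print('gauge-frame drift mm',Rg.T@(f-np.array([.5155,.1646,.2202-.1431]))*1e3)
go(np.array([.515,.164,.2202-.1431+.0017])-0*R[:,1],.364,-.235)"
```

```text
t: 17.3
tool_pos: [0.5055, 0.1934, 0.2187]
orientation: [-1.223, -1.389, 1.623]
force: [-1.9, 3.5, 1.4]
opening: 0.024
t 17.3 p [0.5055 0.1934 0.2187] F [-1.91  3.54  1.44] op 0.024 q [ 0.42 -0.    1.66 -0.23  1.49 -1.48]
[[-0.3387  0.0832 -0.9372]
 [ 0.9131 -0.2114 -0.3488]
 [-0.2272 -0.9738 -0.0044]] head 110.35
roll -0.2291589969419791
virt foot [0.5174356  0.16316037 0.07930918]
gauge-frame drift mm [ 1.29625246 -2.03441325  2.20918041]
t 17.3 p [0.5055 0.1934 0.2187] F [-1.91  3.54  1.44] op 0.024 q [ 0.42 -0.    1.66 -0.23  1.49 -1.48]
[[-0.3387  0.0832 -0.9372]
 [ 0.9131 -0.2114 -0.3488]
 [-0.2272 -0.9738 -0.0044]] head 110.35
shift cm [ 0.17 14.32  0.2 ] turn deg [ 0.14 -0.49  0.33]
```

```bash
python3 -m creep '[[[1,0,0,0,0,0,0],[1,0,0,0,0,0,0],[1,0.1,0,0,0,0,0.15],[1,0.1,0.03,0,0,0,0.15],[1,0,0,0,0,0,0],[1,0,0,0,0,0,0],[1,0,0,0,0,0,0],[1,0,0,0,0,0,0]]]' 55
python3 -c "
from h import *
s,R=st();t=np.arcsin(R[2,0]);print('roll',t)
f=s['tool_pos']+R[:,1]*.1431;print('virt foot',f)
Rg=Ro.from_euler('z',.364).as_matrix();print('gauge-frame drift mm',Rg.T@(f-np.array([.5155,.1646,.2202-.1431]))*1e3)
b=snap('side','side7');a=snap('top','top7')
f=lambda c,x,y,w,h,W=600:cv2.resize(c['frame'][y:y+h,x:x+w,::-1],(W,600),interpolation=cv2.INTER_CUBIC)
cv2.imwrite('pics/z7.png',f(b,310,195,60,60))
"
```

```text
t: 18.1
tool_pos: [0.5053, 0.1942, 0.2182]
orientation: [-1.229, -1.385, 1.626]
force: [-1.2, 1.0, 1.1]
opening: 0.024
t 18.1 p [0.5053 0.1942 0.2182] F [-1.17  0.96  1.13] op 0.024 q [ 0.43 -0.    1.66 -0.24  1.49 -1.47]
[[-0.337   0.0853 -0.9376]
 [ 0.9122 -0.2171 -0.3476]
 [-0.2332 -0.9724 -0.0047]] head 110.27
roll -0.23537267399436948
virt foot [0.51748848 0.16318319 0.07902707]
gauge-frame drift mm [ 1.35379271 -2.03191317  1.92706915]
```

View pics/z7.png

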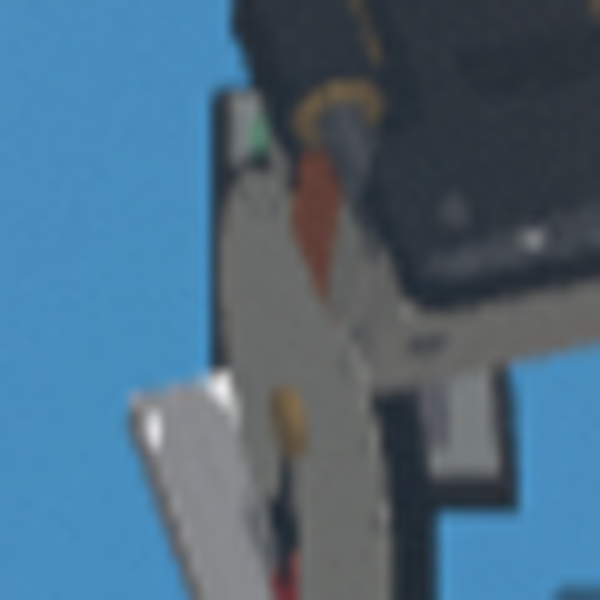

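```bash
python3 -c "
from h import *
b=dict(np.load('pics/side7.npz'))
cv2.imwrite('pics/z8.png',cv2.resize(b['frame'][228:273,315:375,::-1],(800,600),interpolation=cv2.INTER_CUBIC))
"
```

```text
(no output)
```

View pics/z8.png

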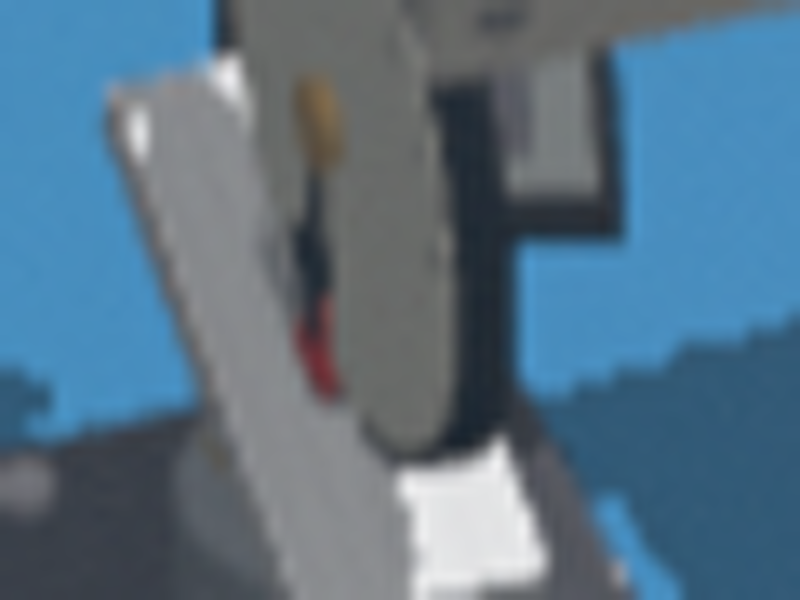

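```bash
python3 - <<'E'
from h import *
def fit(n,tcp,yaw,roll):
    c=dict(np.load(f'pics/{n}.npz')); W=cloud(c)
    Rg=(Ro.from_euler('z',yaw)*Ro.from_euler('x',roll)).as_matrix(); o=np.array(tcp)-Rg@[0,0,.1431]+Rg@[-.0026,0,0]
    G=(W-o)@Rg
    m=(G[...,0]>.009)&(G[...,0]<.018)&(abs(G[...,1])<.046)&(abs(G[...,2]-.012)<.007)&(c['depth']>0)
    p=G[m]; A=np.c_[p[:,0],p[:,1],np.ones(len(p))]; z=p[:,2]
    for _ in range(4):
        k=np.linalg.lstsq(A,z,rcond=None)[0]; r=abs(z-A@k); g=r<2.5*np.median(r)+1e-4; A,z=A[g],z[g]
    print(n,'foot top: n',len(z),'extra roll',k[1].round(4),'h',k[2].round(4),'res',np.std(z-A@k).round(5))
    m=(abs(G[...,0]-.006)<.008)&(np.hypot(G[...,1],G[...,2]-.07)<.045)&(G[...,2]>.03)&(c['depth']>0)
    p=G[m]; A=np.c_[p[:,1],p[:,2],np.ones(len(p))]; k=np.linalg.lstsq(A,p[:,0],rcond=None)[0]
    print('  dial n',len(p),'yaw/pitch slope',k.round(4))
fit('side3',[.4816,.2844,.4605],-np.pi/2,.0072) if 0 else None
fit('side5',[.5137,.1581,.2681],.364,-.0005)
fit('side6',[.5155,.1645,.2215],.364,-.0008)
fit('side7',[.5053,.1942,.2182],.3537,-.2354)
E
```

```text
side5 foot top: n 124 extra roll -0.0036 h 0.0134 res 0.00087
  dial n 459 yaw/pitch slope [ 0.0021 -0.0123  0.0053]
side6 foot top: n 126 extra roll 0.0025 h 0.0129 res 0.00091
  dial n 414 yaw/pitch slope [ 0.0019 -0.0123  0.0052]
side7 foot top: n 163 extra roll 0.0021 h 0.0136 res 0.00097
  dial n 417 yaw/pitch slope [ 0.0033 -0.0139  0.0055]
```

```bash
python3 -m creep '[[[1,0.1,0.06,0.12,0,0,0],[1,0.1,0.06,0.12,0,0,0],[1,0,0,0,0,0,0],[1,0,0,0,0,0,0],[1,0,0,0,0,0,0],[1,0,0,0,0,0,0],[1,0,0,0,0,0,0],[1,0,0,0,0,0,0]]]' 55
python3 -c "
from h import *
s,R=st();t=np.arcsin(R[2,0]);print('roll',t)
f=s['tool_pos']+R[:,1]*.1431;print('virt foot',f)"
python3 -m creep '[[[1,0,0,0,0,0,0],[1,0,0,0,0,0,0],[1,0,0,0,0,0,0],[1,0,0,0,0,0,0],[1,0,0,0,0,0,0],[1,0,0,0,0,0,0],[1,0,0,0,0,0,0],[1,0,0,0,0,0,0]]]'
python3 -c "
from h import *
s,R=st();t=np.arcsin(R[2,0]);print('roll',t, np.round(s['dq'],3))
f=s['tool_pos']+R[:,1]*.1431;print('virt foot',f)"
```

```text
t: 19.0
tool_pos: [0.5035, 0.1948, 0.2173]
orientation: [-1.232, -1.387, 1.625]
force: [-0.4, 1.4, 1.5]
opening: 0.0236
t 19.0 p [0.5035 0.1948 0.2173] F [-0.41  1.36  1.46] op 0.0236 q [ 0.43 -0.01  1.67 -0.24  1.49 -1.47]
[[-0.3362  0.0884 -0.9376]
 [ 0.9122 -0.2172 -0.3475]
 [-0.2344 -0.9721 -0.0076]] head 110.23
roll -0.23657504146095046
virt foot [0.51611947 0.16368195 0.07816422]
t: 19.8
tool_pos: [0.5035, 0.1948, 0.2172]
orientation: [-1.232, -1.387, 1.625]
force: [0.5, 1.6, 1.6]
opening: 0.0236
t 19.8 p [0.5035 0.1948 0.2172] F [0.48 1.61 1.57] op 0.0236 q [ 0.43 -0.01  1.67 -0.24  1.49 -1.47]
[[-0.3362  0.0883 -0.9377]
 [ 0.9122 -0.2172 -0.3475]
 [-0.2344 -0.9721 -0.0075]] head 110.23
roll -0.23657567007400895 [-0.001 -0.001 -0.001  0.    -0.    -0.002]
virt foot [0.51611583 0.16366731 0.07813704]
```

```bash
python3 -m creep '[[[1,0,0,0,0.5,0,-0.15],[1,0,0,0,0,0,0],[1,0,0,0,0,0,0],[1,0,0,0,0,0,0],[1,0,0,0,0,0,0],[1,0,0,0,0,0,0],[1,0,0,0,0,0,0],[1,0,0,0,0,0,0]]]' 55
python3 -m creep '[[[1,0,0,0,0,0,0],[1,0,0,0,0,0,0],[1,0,0,0,0,0,0],[1,0,0,0,0,0,0],[1,0,0,0,0,0,0],[1,0,0,0,0,0,0],[1,0,0,0,0,0,0],[1,0,0,0,0,0,0]]]'
python3 -c "
from h import *
s,R=st();t=np.arcsin(R[2,0]);print('roll',t, np.round(s['dq'],3))
f=s['tool_pos']+R[:,1]*.1431;print('virt foot',f)
b=snap('side','side9')
cv2.imwrite('pics/z9.png',cv2.resize(b['frame'][205:280,305:405,::-1],(800,600),interpolation=cv2.INTER_CUBIC))"
```

```text
t: 20.6
tool_pos: [0.5038, 0.1949, 0.2174]
orientation: [-1.224, -1.38, 1.627]
force: [0.6, 0.5, 0.7]
opening: 0.0236
t: 21.4
tool_pos: [0.5038, 0.1949, 0.2174]
orientation: [-1.225, -1.38, 1.627]
force: [0.2, 1.3, 2.3]
opening: 0.0236
t 21.4 p [0.5038 0.1949 0.2174] F [0.18 1.28 2.34] op 0.0236 q [ 0.43  0.    1.66 -0.23  1.5  -1.47]
[[-3.363e-01  7.920e-02 -9.384e-01]
 [ 9.128e-01 -2.176e-01 -3.455e-01]
 [-2.316e-01 -9.728e-01  9.000e-04]] head 110.23
roll -0.2337217118062655 [-0.001 -0.001  0.    -0.001  0.    -0.001]
virt foot [0.51513314 0.16372081 0.07821443]
```

View pics/z9.png

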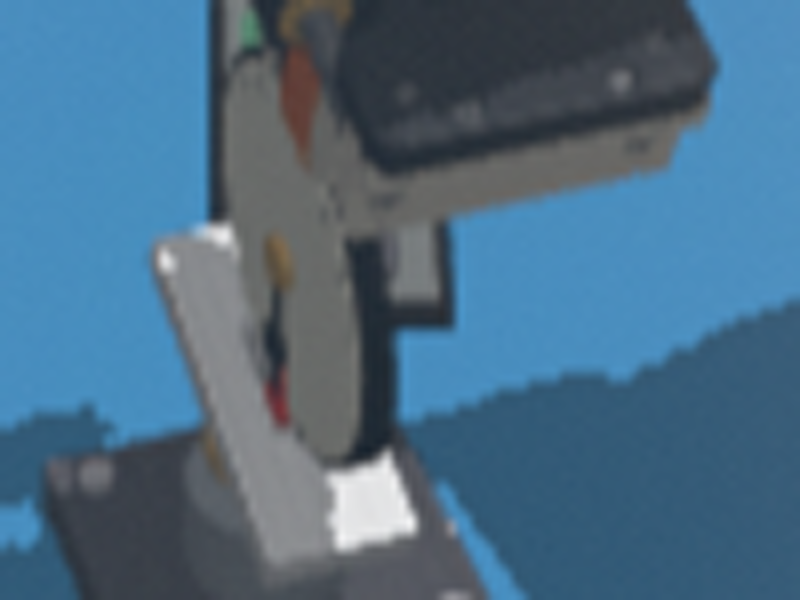

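The picture shows the foot on the brass cap and still tilted, with the pointer running from the hub at (278,262) down onto the red mark at (278,395). The roll matches the value I found in the air, and the arm is still. I'm handing it in.

```bash
python3 -c "
from h import *
robot.close_job(); st()"
```

```text
the job is handed in; nothing more can be done
the job is handed in; nothing more can be done
```

The gauge is standing on the spring stud, still gripped and still, with its pointer on the red mark. The job was handed in at 21.4 s of the 38 s allowed.

I picked it up by the orange tab and turned its dial to the side camera. A trial roll in the air put the pointer on the mark at about -0.233 rad. I then brought it upright, set the middle of the foot on the stud in line with the ridges, pressed it down and rocked it to that angle.

Last checks:
- **Roll:** -0.234 rad. An earlier depth fit of the foot, before the last small corrections, showed no slip in the grip beyond about 0.003 rad.
- **Dial:** the tool is square to within 0.001 rad. Before the last tilt correction the camera fit read about 0.014 rad off vertical, so the dial may lean slightly. I did not repeat that fit.
- **Spring:** the two estimates disagree a little. Force gave about 4.3 N (8 mm, with noise of up to about 1 N), while position gave about 6 to 7 mm. Both are roughly half of the 16 mm travel.
- **Foot position:** the foot's middle should be within about 3 mm of the stud's centre. The two cameras differed by about that much.
- **Pointer:** the last picture shows the pointer over the mark, but the dial is seen almost edge-on there. The precise evidence is the face-on picture from the trial roll.
- **Other things:** the arm touched nothing else that I know of, but I did not compare the rest of the bench afterwards.

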